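# Raise the roll-top cover of the orange-trimmed parts organiser

### The arm

A 7-joint arm with a two-finger parallel gripper is mounted at the origin on the work surface. World frame = base frame: x ahead of the robot, y to its left, z up, the work surface at z = 0. Lengths are in m, angles in degrees, forces in N, time in s.
With the tool pointing down it reaches from about 0.425 to 0.875 m from the base axis. Payload 4.7 kg.
Tool frame: the origin (TCP) lies at the very end of the fingers, on their centre line; the grasp point (between the pads) lies 19 mm behind it; z points along the fingers, y is the direction in which the jaws open and shut (so a half turn about z gives the same grasp; the last joint's range is limited). The gripper opens to 87 mm and grips with 3 to 60 N. Pads are 19 mm wide; open, the fingers measure 117 mm over their backs; the gripper's body (75 mm by 190 mm) begins 51 mm behind the grasp point.
Start: joints at [-66.973, 18.392, -4.016, 83.108, 1.295, 78.541, -3.26], TCP at [0.246, 0.602, 0.223] pointing down, gripper open.
Joint ranges: [-163.93, 163.93], [-17.29, 119.83], [-79.2, 71.16], [3.27, 140.29], [-89.18, 269.18], [5.43, 117.66], [-154.24, 154.24]. Speed limits (degrees/s): [147.25, 147.25, 180, 180, 180, 180, 180].

### API

Orientations are given as [roll, pitch, yaw] about the fixed x, y, z axes, in that order (R = Rz(yaw) Ry(pitch) Rx(roll)).
In Python, from cell import * gives the robot as it stands.
- The arm moves only by the tool arm_command, never from a script. Its argument "targets" is a list that holds one entry, the list of rows, each a list of 7 numbers: the shift along the tool's x, y, z in m, then the turn, a rotation vector about the tool's x, y, z in degrees, then the gripper's target within -1 to 1 (shut at 1, half-way at 0, fully open at -1). In form: [[[tx, ty, tz, rx, ry, rz, claw], ...]]. A call has 1 to 10 rows; each row is the pose to reach, as a shift and turn from the pose commanded when the call began, along the tool's axes at that moment; what a row does not reach only later rows make up. A row lasts 1/10 s, in which the tool goes at most 50 mm and 8.59 degrees, less where a joint would pass 70% of its speed; a pose out of reach is approached as far as the arm can. A call with a gripper value outside its range is refused whole. The fingers move at their own pace and stop on an object; "newtons" is the grip in N (left out, the last holds). Time passes only in rows, so rows that repeat a pose let the fingers close. It gives the time, the measured TCP pose, the force and the opening at its end, in the units of the state.
- get_obs(): the state, without advancing time (a new reading comes with each control period).
- read_camera(name): name is "scene" or "top" or "wrist"; returns a dict with "img" (400x640x3 uint8, red, green, blue), "z_map" (400x640 float32, m along the optical axis (not along the pixel's ray), 0 where there is no reading), "K" (3x3 intrinsics, pixels), "origin" and "attitude" of the camera in the world. Camera axes: x right, y down, z forward; pixel columns grow to the right and rows downward; lengths in m; the calibration is good to about 2 mm. The wrist camera is an equidistant fisheye: a pixel r from the principal point sees the ray r / f radians off the axis. A picture is of the moment at which its call begins.
- sign_off(): hands the job in, once; it reports no verdict.
Trained networks look in the newest picture that a camera, given by its name, has taken for a name from the list of things; names that differ only in an ending like _2 or _b are one class to them, and where a whole thing is asked for, a point or a joint stands for the part that bears it (a point fixed in the world has none). Each returns a list of dicts, best first, with "conf" (0 to 1); they miss things now and then, are a little off and sometimes report something else, mostly with a low value. They report only what shows in the picture. A call takes as long as a camera call. They do not tell look-alikes from the thing itself.
- search_frame(thing, camera): "position" ([column, row] in pixels, amid what is visible of it).
The state is a dict: "time_s": time; "qpos": joint angles; "joint_velocities": joint speeds; "effort": joint torques, N m; "tool_pos": TCP position; "tool_rot": TCP orientation; "force": force on the tool from outside, world axes, zero at the start; "wrist_torque": the same for the moment, N m; "grip_width": finger opening in m.
Only numpy, scipy, OpenCV 4.12 (cv2) and the standard library are available. Lean on these libraries where they do the work, as an engineer would, in place of code of your own. Each camera call takes 0.05 s, during which the arm holds its last target.

### The job

I need to get at the components in the parts organiser with the orange trim: raise its slatted roll-top shutter by the orange tab, all the way up and over, until it stays open by itself, then let go and move clear. Keep the blue-trimmed organiser closed and do not knock over or push away the amber jar.

Things in the scene. Friction and masses are not known exactly. Their poses are not given: they have to be found in the camera images.
- orange_tab (a point): Grip point in the orange pull tab low on the shutter, mid-width. Tab 24 mm wide (along y), 14 thick, sticks 38 mm radially out of the slats; point 21 mm out. Pinch it across its width from above; it may turn between the fingers. Shut: z 107 mm, x to organiser's rear, y left, z up. Frame turns with the shutter about a level axis along y, always at (183.2, 0, -66.7) mm from the point in this frame.
- orange_shutter (a joint): Orange organiser's shutter (ten aluminium slats, radius 174 mm), rad: 0 shut (tab points to the robot, 20 deg up), grows as the tab rises and goes over the top rearward; stop at 1.5. Tab point's circle: radius 195 mm, centre 40 mm above bench. About 0.5 kg, 3 to 5 N at the tab. Released below 0.6 it slides shut, past 1.05 it sinks on to the stop by itself. Open means above 1.2.
- blue_shutter (a joint): Same joint of the blue-trimmed organiser, shut at 0; keep it shut (below 0.1). Two equal fixed organisers stand side by side, orange left or right, fronts roughly to the robot: 170 mm wide, 360 deep, 220 high, white half-round side cheeks (radius 180 mm) with orange or blue rims and a tab of that colour; 60 mm of free shutter each side of the tab, slats curve away above it.
- jar: Amber glass jar with a black lid, 52 mm in diameter, 75 mm high, loose, standing on the bench close beside one of the organisers, on its outer side. Origin at the centre of its underside, z up. To be left standing where it is.
There are look-alikes about, which are no part of the job. Of the things like the jar, leave any that is turquoise or yellow; of the rest the smaller one is meant.

How it is judged (in metres and radians):
At the end, for the whole second after the job is handed in: The orange organiser's shutter is open beyond 1.2 rad of its 1.5 rad travel, at rest (under 0.05 rad/s) and released; the blue shutter is shut (under 0.1 rad); the jar stands within 30 mm of where it was, upright within 0.3 rad (value of joint orange_shutter above 1.2 rad and velocity of joint orange_shutter between -0.05 and 0.05 rad/s and value of joint blue_shutter below 0.1 rad and distance of jar from where it was at the start of the episode below 0.03 m and angle between jar's own z axis and vertical below 0.3 rad); the robot touches nothing.
It fails at once if the blue organiser's shutter is raised (over 0.1 rad) (value of joint blue_shutter above 0.1 rad).
It fails at once if the jar is tipped over (over 0.5 rad) or pushed away (over 30 mm) (angle between jar's own z axis and vertical above 0.5 rad or distance of jar from where it was at the start of the episode above 0.03 m).
It also fails if it takes over 35 s, if anything falls off the work surface, if the arm or the gripper's body presses on something with over 40 N, if the wrist force passes 120 N, or if a joint passes its speed limit or range.

## Working session

There is one attempt and no reset: what is moved stays moved. The work goes in short steps, Python scripts to look and compute and a tool call to move; the robot and the scene stay as the last step left them, time stands still between calls to the robot, and variables do not carry over. Pictures are saved under pics/ and viewed, and the job is handed in when it is done.

Besides the shell and the picture viewer there is one more tool, called after "Call:" as a command line: name --argument value ..., lists and objects as JSON in quotes. arm_command: Moves the arm, as the interface text tells. Its arguments: {"type":"object","properties":{"targets":{"type":"array","items":{"type":"array","items":{"type":"array","items":{"type":"number"}}}},"newtons":{"type":"number"}},"required":["targets"]}

```bash
ls; mkdir -p pics; python3 - <<'E'
from cell import *
import cv2,json
o=get_obs();print({k:o[k] for k in('time_s','tool_pos','tool_rot','force','grip_width')})
for c in('scene','top'):
    d=read_camera(c);cv2.imwrite(f'pics/{c}0.png',d['img'][:,:,::-1])
    print(c,d['K'],d['origin'],d['attitude'])
    for t in('orange_tab','jar','orange_shutter','blue_shutter'):print(t,search_frame(t,c))
E
```

```text
pics
{'time_s': 0.0, 'tool_pos': array([0.24564408, 0.60120268, 0.22146593]), 'tool_rot': array([-1.79891784e+02,  8.33137528e-03,  1.57784673e+02]), 'force': array([-0.00199951, -0.58554005, -0.07689062]), 'grip_width': 0.08721666271769936}
scene [[476.4798116    0.         315.48168281]
 [  0.         476.4798116  192.20695436]
 [  0.           0.           1.        ]] [0.72373149 0.31852852 1.40924539] [-1.60672066e+02  7.72790774e-02  1.48872082e+02]
orange_tab [{'position': [269.4, 164.4], 'conf': 0.57}]
jar [{'position': [276.7, 55.5], 'conf': 0.97}, {'position': [302.6, 128.0], 'conf': 0.77}, {'position': [260.4, 113.1], 'conf': 0.61}, {'position': [237.2, 128.1], 'conf': 0.55}]
orange_shutter [{'position': [269.6, 161.6], 'conf': 0.76}]
blue_shutter [{'position': [345.5, 270.3], 'conf': 0.81}]
top [[486.76511504   0.         312.58257928]
 [  0.         486.76511504 202.44331326]
 [  0.           0.           1.        ]] [ 0.24049772 -0.07990433  1.81210629] [-172.01268122    0.87003672  -89.9606776 ]
orange_tab [{'position': [355.7, 179.0], 'conf': 0.62}]
jar [{'position': [406.3, 181.3], 'conf': 0.89}, {'position': [454.0, 242.0], 'conf': 0.75}, {'position': [381.0, 229.1], 'conf': 0.66}]
orange_shutter [{'position': [357.1, 178.7], 'conf': 0.71}]
blue_shutter [{'position': [244.0, 182.4], 'conf': 0.89}]
```

View pics/scene0.png

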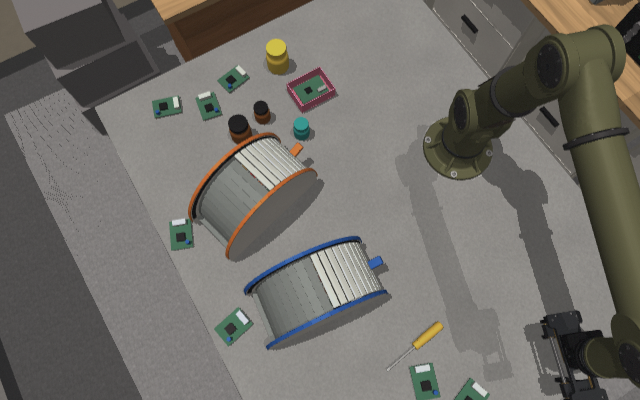

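View pics/top0.png

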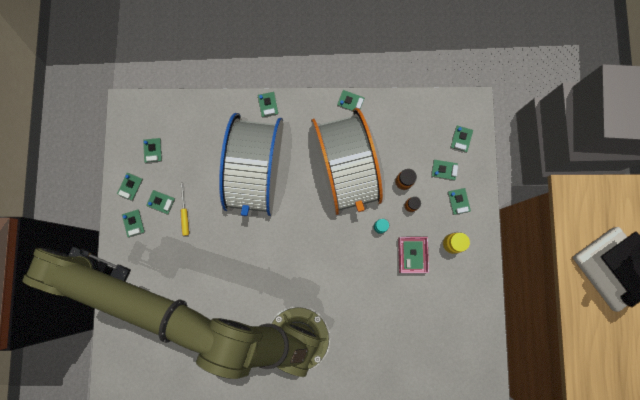

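The top view shows the orange organiser on the right with its tab near (360,206), and blue on the left with its tab near (245,211). There are four jar-like things: turquoise (382,226), yellow (458,242), large amber (405,179) and small amber (413,204). The small amber one should be the jar. Next I'll measure them and check in a crop.

```bash
cat > h.py <<'E'
from cell import *
import numpy as np, cv2
from scipy.spatial.transform import Rotation as R
def cloud(d):
    K=d['K'];z=d['z_map'];v,u=np.mgrid[:z.shape[0],:z.shape[1]]
    p=np.stack([(u-K[0,2])*z/K[0,0],(v-K[1,2])*z/K[1,1],z],-1)
    w=p@R.from_euler('xyz',d['attitude'],degrees=True).as_matrix().T+d['origin']
    w[z==0]=np.nan
    return w
E
python3 - <<'E'
from h import *
out=[]
for c in('scene','top'):
    d=read_camera(c);w=cloud(d);im=d['img']
    hsv=cv2.cvtColor(im,cv2.COLOR_RGB2HSV)
    H,S,V=[hsv[...,i].astype(int) for i in range(3)]
    for name,m in(('orange',(H>5)&(H<18)&(S>180)&(V>120)),('blue',(H>105)&(H<120)&(S>150)&(V>80))):
        n,l,st,ce=cv2.connectedComponentsWithStats(m.astype(np.uint8))
        for i in range(1,n):
            if st[i,4]>15:
                q=w[l==i];q=q[~np.isnan(q[:,0])]
                if len(q) and q[:,0].min()>.2: print(c,name,ce[i].round(),st[i,4],q.mean(0).round(3),q.min(0).round(3),q.max(0).round(3))
    pts={'scene':[(238,125),(261,108)],'top':[(405,178),(413,204)]}[c]
    for u,v in pts:
        q=w[v-14:v+15,u-14:u+15].reshape(-1,3);q=q[q[:,2]>.02]
        print(c,'jar',u,v,w[v,u].round(3),'hi',q[:,2].max().round(3))
    u,v,x,y={'scene':(150,20,190,200),'top':(310,90,150,150)}[c]
    out.append(cv2.resize(im[v:v+y,u:u+x],(400,400)))
cv2.imwrite('pics/crop.png',np.hstack(out)[:,:,::-1])
E
```

```text
scene orange [244. 143.] 124 [ 0.599 -0.275  0.196] [ 0.514 -0.373  0.01 ] [ 0.665 -0.251  0.23 ]
scene orange [199. 189.] 135 [ 0.773 -0.226  0.175] [ 0.711 -0.244  0.088] [ 0.834 -0.207  0.22 ]
scene orange [285. 181.] 119 [ 0.559 -0.114  0.203] [ 0.472 -0.138  0.136] [ 0.623 -0.096  0.226]
scene orange [238. 230.] 136 [ 0.735 -0.068  0.174] [ 0.671 -0.088  0.092] [ 0.795 -0.05   0.219]
scene blue [297. 259.] 433 [0.639 0.084 0.194] [0.456 0.061 0.083] [0.802 0.106 0.229]
scene blue [375. 262.] 109 [0.456 0.187 0.112] [0.437 0.175 0.099] [0.474 0.199 0.124]
scene blue [324. 317.] 451 [0.654 0.244 0.192] [0.474 0.221 0.08 ] [0.82  0.267 0.227]
scene blue [435. 392.] 18 [0.493 0.555 0.022] [0.486 0.55  0.014] [0.497 0.561 0.026]
scene jar 238 125 [ 0.578 -0.385  0.101] hi 0.208
scene jar 261 108 [ 0.485 -0.414  0.075] hi 0.094
top orange [365. 127.] 91 [ 0.727 -0.235  0.202] [ 0.65  -0.255  0.139] [ 0.811 -0.212  0.237]
top orange [319. 137.] 83 [ 0.693 -0.077  0.201] [ 0.622 -0.097  0.121] [ 0.781 -0.055  0.228]
top orange [377. 172.] 110 [ 0.571 -0.275  0.188] [ 0.498 -0.295  0.113] [ 0.645 -0.254  0.224]
top orange [332. 184.] 119 [ 0.531 -0.12   0.188] [ 0.459 -0.14   0.109] [ 0.6   -0.1    0.224]
top orange [359. 206.] 60 [ 0.467 -0.219  0.112] [ 0.451 -0.231  0.101] [ 0.484 -0.207  0.122]
top blue [224. 158.] 228 [0.621 0.247 0.196] [0.465 0.223 0.093] [0.795 0.267 0.233]
top blue [271. 164.] 199 [0.599 0.088 0.193] [0.448 0.065 0.092] [0.776 0.108 0.228]
top blue [245. 210.] 64 [0.452 0.186 0.112] [0.434 0.174 0.102] [0.472 0.198 0.124]
top jar 405 178 [ 0.568 -0.383  0.101] hi 0.109
top jar 413 204 [ 0.478 -0.414  0.074] hi 0.089
```

View pics/crop.png

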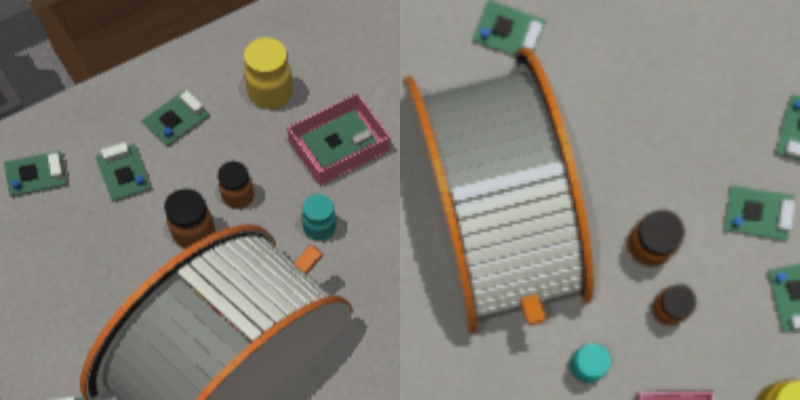

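Enlarged crop: the small amber jar, at about (675,303) in the right half, stands 75 mm high at (0.48,-0.41). The bigger amber one is 101 mm, and turquoise and yellow are excluded, so the small one is the jar. Now I'll fit the orange shutter's axis and yaw.

```bash
python3 - <<'E'
from h import *
from scipy.optimize import least_squares
for c in('scene','top'):
    d=read_camera(c);w=cloud(d);im=d['img']
    hsv=cv2.cvtColor(im,cv2.COLOR_RGB2HSV)
    H,S,V=[hsv[...,i].astype(int) for i in range(3)]
    m=(H>5)&(H<18)&(S>180)&(V>120)&(w[...,0]>.43)&(w[...,2]>.09)&(w[...,1]<0)&(w[...,1]>-.32)
    n,l,st,ce=cv2.connectedComponentsWithStats(m.astype(np.uint8))
    allr=w[m]
    # slats: non-coloured, inside region
    s=(S<60)&(w[...,2]>.1)&(w[...,2]<.23)&(w[...,0]>.45)&(w[...,0]<.66)&(w[...,1]<-.1)&(w[...,1]>-.28)
    def f(p,P,r): 
        e=np.array([np.cos(p[0]),np.sin(p[0])])
        return np.hypot(P[:,:2]@e-p[1],P[:,2]-.04)-r
    e0=np.array([np.cos(.255),np.sin(.255)]);nn=np.array([-e0[1],e0[0]])
    print(c,'lateral range slats',np.percentile(w[s][:,:2]@nn,[1,50,99]).round(3),'rims',np.percentile(allr[:,:2]@nn,[1,5,20,80,95,99]).round(3))
    q=w[s];mid=-.1*0-.325; lat=q[:,:2]@nn
    q=q[(lat>np.median(lat)-.05)&(lat<np.median(lat)+.05)]
    r=least_squares(f,[.255,.6],args=(q,.174),loss='soft_l1',f_scale=.002)
    print('slats',len(q),np.degrees(r.x[0]),r.x[1],np.abs(r.fun).mean())
    # rims yaw: two parallel lines
    a=allr[:,:2]
    for lo,hi in((-.45,-.39),(-.30,-.22)):
        k=(a@nn>lo)&(a@nn<hi)
        if k.sum()>20:
            vx=cv2.fitLine(a[k].astype(np.float32),cv2.DIST_HUBER,0,.01,.01).ravel();print('rim',k.sum(),np.degrees(np.arctan(vx[1]/vx[0])),(vx[2:]@nn))
    for i in range(1,n):
        if ce[i][0]>0 and st[i,4]<90:
            q=w[l==i]
            if q[:,2].max()<.13:
                print('tab',q.mean(0), 'e',(q[:,:2]@e0).min(),(q[:,:2]@e0).max(),'n',(q[:,:2]@nn).min(),(q[:,:2]@nn).max())
E
```

```text
scene lateral range slats [-0.408 -0.32  -0.245] rims [-0.418 -0.417 -0.414 -0.25  -0.248 -0.247]
slats 1886 14.21461603939664 0.5818011423613226 0.007171387787646722
rim 248 14.595329 -0.4132632102089354
rim 256 14.37384 -0.2512402858145231
tab [ 0.45433894 -0.22898797  0.11528629] e 0.3814453214580579 0.3823265918854609 n -0.3377669494111206 -0.33460938110770194
tab [ 0.45551586 -0.21229984  0.11566478] e 0.3841858364775835 0.391127745975215 n -0.3212894100642038 -0.3189955707041968
tab [ 0.48705875 -0.22386686  0.10829642] e 0.4148394911523891 0.4148394911523891 n -0.339486082726559 -0.339486082726559
tab [ 0.47598928 -0.20761794  0.10472442] e 0.40427086408475643 0.41302314307272586 n -0.32198099849157386 -0.32030358200666603
top lateral range slats [-0.406 -0.327 -0.246] rims [-0.415 -0.413 -0.411 -0.249 -0.247 -0.246]
slats 1620 14.293609341482998 0.5809535677621077 0.006106435010522445
rim 201 14.515741 -0.4104176153815628
rim 197 14.5875845 -0.2497658349094237
tab [ 0.46749065 -0.2188434   0.11183559] e 0.38027327410168216 0.4143426896782609 n -0.34161757303567547 -0.3188568193216099
```

Call:
arm_command --targets '[[[0,0,-0.05,0,0,0,0.1],[-0.03,-0.02,-0.09,0,0,8,0.1],[-0.07,-0.04,-0.12,0,0,16,0.1],[-0.11,-0.06,-0.14,0,0,24,0.1],[-0.15,-0.08,-0.16,0,0,32,0.1],[-0.19,-0.1,-0.18,0,0,40,0.1],[-0.22,-0.12,-0.18,0,0,48,0.1],[-0.25,-0.14,-0.18,0,0,56,0.1],[-0.28,-0.155,-0.18,0,0,64,0.1],[-0.284,-0.155,-0.18,0,0,72,0.1]]]' --newtons 15

```text
time_s: 1.7
tool_pos: [0.4539, 0.3455, 0.4034]
tool_rot: [179.8, 0.1, 84.9]
force: [-0.6, 0.7, 0.2]
grip_width: 0.0394
```

```bash
cat >> h.py <<'E'
def togo(p,yaw,o=None):
    o=o or get_obs()
    R0=R.from_euler('xyz',o['tool_rot'],degrees=True);Rt=R.from_euler('xyz',[180,0,yaw],degrees=True)
    print('t',o['time_s'],'pos',o['tool_pos'].round(4),'rot',o['tool_rot'].round(1),'F',o['force'].round(1),'w',round(o['grip_width'],4),'q',o['qpos'].round(0))
    print('shift',R0.inv().apply(np.array(p)-o['tool_pos']).round(4),'turn',(R0.inv()*Rt).as_rotvec(degrees=True).round(2))
E
python3 -c "
from h import *
togo([.462,-.222,.33],14.5)"
```

```text
t 1.7 pos [0.4539 0.3455 0.4034] rot [1.798e+02 1.000e-01 8.490e+01] F [-0.6  0.7  0.2] w 0.0394 q [-52.   7.  14.  77.  -2.  96. -44.]
shift [-0.5645  0.0579  0.0741] turn [ 1.700e-01 -6.000e-02  7.044e+01]
```

Call:
arm_command --targets '[[[-0.05,0.01,0,0,0,8,0.1],[-0.1,0.01,0,0,0,16,0.1],[-0.15,0.015,0,0,0,24,0.1],[-0.2,0.02,0,0,0,32,0.1],[-0.25,0.025,0,0,0,40,0.1],[-0.3,0.03,0,0,0,48,0.1],[-0.35,0.035,0,0,0,56,0.1],[-0.4,0.04,0,0,0,64,0.1],[-0.45,0.045,0.01,0,0,70.4,0.1],[-0.5,0.052,0.02,0,0,70.4,0.1]]]'

```text
time_s: 2.7
tool_pos: [0.4645, -0.1489, 0.384]
tool_rot: [-180.0, -0.1, 15.2]
force: [1.1, -0.2, -1.2]
grip_width: 0.0394
```

```bash
python3 -c "
from h import *
togo([.462,-.222,.24],14.5)"
```

```text
t 2.7 pos [ 0.4645 -0.1489  0.384 ] rot [-1.80e+02 -1.00e-01  1.52e+01] F [ 1.1 -0.2 -1.2] w 0.0394 q [-28.  -6.  39.  90.   4.  94. -63.]
shift [-0.022   0.0699  0.1439] turn [-0.01 -0.14  0.74]
```

Call:
arm_command --targets '[[[-0.02,0.045,0.01,0,-0.1,0.7,-0.15],[-0.022,0.07,0.04,0,-0.1,0.7,-0.15],[-0.022,0.07,0.08,0,-0.1,0.7,-0.15],[-0.022,0.07,0.12,0,-0.1,0.7,-0.15],[-0.022,0.07,0.144,0,-0.1,0.7,-0.15],[-0.022,0.07,0.144,0,-0.1,0.7,-0.15],[-0.022,0.07,0.144,0,-0.1,0.7,-0.15]]]'

```text
time_s: 3.4
tool_pos: [0.4625, -0.2201, 0.2404]
tool_rot: [180.0, 0.1, 14.7]
force: [0.4, -0.3, -0.3]
grip_width: 0.0504
```

```bash
python3 - <<'E'
from h import *
togo([.462,-.222,.089],14.5)
d=read_camera('wrist');cv2.imwrite('pics/w1.png',d['img'][:,:,::-1]);print(d['K'][0],d['K'][1],d['origin'],d['attitude'],search_frame('orange_tab','wrist'))
d=read_camera('scene');cv2.imwrite('pics/s1.png',d['img'][:,:,::-1])
E
```

```text
t 3.4 pos [ 0.4625 -0.2201  0.2404] rot [1.80e+02 1.00e-01 1.47e+01] F [ 0.4 -0.3 -0.3] w 0.0504 q [-24.  -0.  47. 102.   0.  78. -52.]
shift [-0.0008  0.0017  0.1514] turn [0.02 0.07 0.18]
[309.70691629   0.         322.82400028] [  0.         309.70691629 198.24137415] [ 0.52871615 -0.20238478  0.40201984] [ 1.65441646e+02 -4.46368048e-02 -7.52613566e+01] []
```

View pics/w1.png

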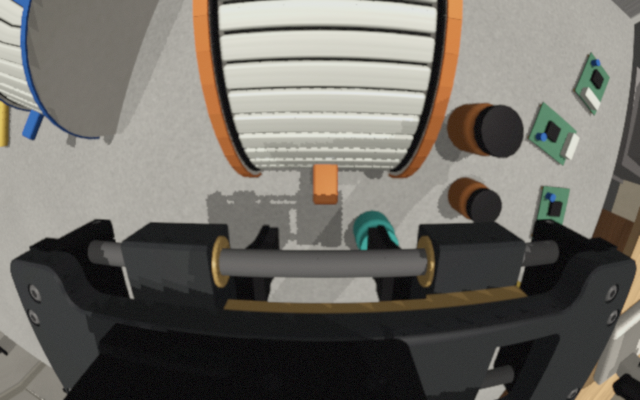

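View pics/s1.png

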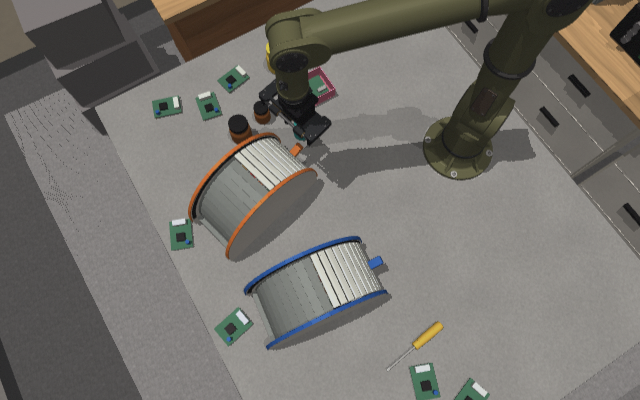

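The wrist picture shows the orange tab at (325,184), roughly midway between the fingertips at about (265,235) and (382,240). The turquoise jar is at (376,230), in front and to the right. I'll compute the tab's offset and the turquoise jar's clearance.

```bash
python3 - <<'E'
from h import *
d=read_camera('wrist');K=d['K'];Rc=R.from_euler('xyz',d['attitude'],degrees=True)
e0=np.array([np.cos(np.radians(14.5)),np.sin(np.radians(14.5))]);nn=np.array([-e0[1],e0[0]])
im=d['img'];hsv=cv2.cvtColor(im,cv2.COLOR_RGB2HSV).astype(int)
m=(hsv[...,0]>5)&(hsv[...,0]<18)&(hsv[...,1]>150)&(hsv[...,2]>100)
def ray(u,v):
    x=np.array([u-K[0,2],v-K[1,2]]);r=np.hypot(*x);th=r/K[0,0]
    return np.r_[x/r*np.sin(th),np.cos(th)]
for lo,hi,nm in((300,350,'tab'),):
    v,u=np.where(m[162:210,lo:hi]);v+=162;u+=lo
    P=[]
    for a,b in zip(u,v):
        z=d['z_map'][b,a]
        if z>0:
            k=ray(a,b);P.append(Rc.apply(k/k[2]*z)+d['origin'])
    P=np.array(P);E=P[:,:2]@e0;N=P[:,:2]@nn
    print(u.min(),u.max(),v.min(),v.max(),'e',np.percentile(E,[2,98]).round(4),'n',np.percentile(N,[2,50,98]).round(4),'z',np.percentile(P[:,2],[2,98]).round(4))
o=get_obs();print('tcp e,n',o['tool_pos'][:2]@e0,o['tool_pos'][:2]@nn)
d=read_camera('top');w=cloud(d);hsv=cv2.cvtColor(d['img'],cv2.COLOR_RGB2HSV).astype(int)
E
```

```text
313 336 166 204 e [0.3834 0.4165] n [-0.3412 -0.3306 -0.3199] z [0.1057 0.1181]
tcp e,n 0.39339024695598035 -0.329240788264359
```

Call:
arm_command --targets '[[[-0.001,0.002,0.04,0,0,0.2,-0.15],[-0.001,0.002,0.07,0,0,0.2,-0.15],[-0.001,0.002,0.1,0,0,0.2,-0.15],[-0.001,0.002,0.125,0,0,0.2,-0.15],[-0.001,0.002,0.14,0,0,0.2,-0.15],[-0.001,0.002,0.151,0,0,0.2,-0.15],[-0.001,0.002,0.151,0,0,0.2,-0.15],[-0.001,0.002,0.151,0,0,0.2,-0.15]]]'

```text
time_s: 4.45
tool_pos: [0.4623, -0.2225, 0.0894]
tool_rot: [180.0, 0.0, 14.5]
force: [-0.5, 0.8, 0.2]
grip_width: 0.0499
```

Call:
arm_command --targets '[[[0,0,0,0,0,0,0.6],[0,0,0,0,0,0,0.7],[0,0,0,0,0,0,0.7],[0,0,0,0,0,0,0.7],[0,0,0,0,0,0,0.7]]]' --newtons 15

```text
time_s: 4.95
tool_pos: [0.4619, -0.2226, 0.0889]
tool_rot: [180.0, 0.1, 14.5]
force: [-0.1, -1.6, 1.1]
grip_width: 0.024
```

```bash
python3 - <<'E'
from h import *
togo([.462,-.222,.089],14.5)
d=read_camera('wrist');cv2.imwrite('pics/w2.png',d['img'][:,:,::-1])
for i,th in enumerate(np.arange(0,1.5,.1)):
    a=np.radians(20)+th; print(round(th,2),'de',round(.2*(np.cos(np.radians(20))-np.cos(a)),3),'dz',round(.2*(np.sin(a)-np.sin(np.radians(20))),3))
E
```

```text
t 4.95 pos [ 0.4619 -0.2226  0.0889] rot [1.80e+02 1.00e-01 1.45e+01] F [-0.1 -1.6  1.1] w 0.024 q [-21.  10.  47. 113.  -9.  60. -45.]
shift [ 0.0003 -0.0005 -0.0001] turn [ 0.04  0.05 -0.03]
0.0 de 0.0 dz 0.0
0.1 de 0.008 dz 0.018
0.2 de 0.017 dz 0.036
0.3 de 0.029 dz 0.052
0.4 de 0.041 dz 0.068
0.5 de 0.056 dz 0.082
0.6 de 0.071 dz 0.094
0.7 de 0.088 dz 0.105
0.8 de 0.106 dz 0.114
0.9 de 0.125 dz 0.121
1.0 de 0.144 dz 0.127
1.1 de 0.164 dz 0.13
1.2 de 0.184 dz 0.132
1.3 de 0.204 dz 0.131
1.4 de 0.223 dz 0.128
```

View pics/w2.png

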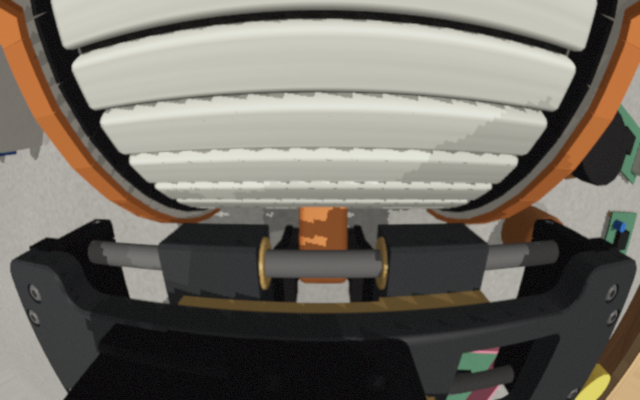

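The opening is 24 mm, so the tab is held between the fingers at (323,240). Now I'll start along the arc.

Call:
arm_command --targets '[[[0.004,0,-0.009,0,0,0,0.7],[0.008,0,-0.018,0,0,0,0.7],[0.012,0,-0.027,0,0,0,0.7],[0.017,0,-0.036,0,0,0,0.7],[0.023,0,-0.044,0,0,0,0.7],[0.029,0,-0.052,0,0,0,0.7],[0.035,0,-0.06,0,0,0,0.7],[0.041,0,-0.068,0,0,0,0.7]]]'

```text
time_s: 5.8
tool_pos: [0.5019, -0.2123, 0.1572]
tool_rot: [180.0, 0.1, 14.5]
force: [2.1, -5.5, -5.3]
grip_width: 0.0235
```

```bash
python3 - <<'E'
from h import *
e0=np.array([.9681,.2504]);p=np.array([.462,-.222])+.041*e0
togo([*p,.157],14.5)
d=read_camera('wrist');cv2.imwrite('pics/w3.png',d['img'][:,:,::-1])
E
```

```text
t 5.8 pos [ 0.5019 -0.2123  0.1572] rot [1.80e+02 1.00e-01 1.45e+01] F [ 2.1 -5.5 -5.3] w 0.0235 q [-22.  10.  47. 105.  -8.  69. -48.]
shift [-0.     -0.0006  0.0002] turn [ 0.04  0.08 -0.04]
```

View pics/w3.png

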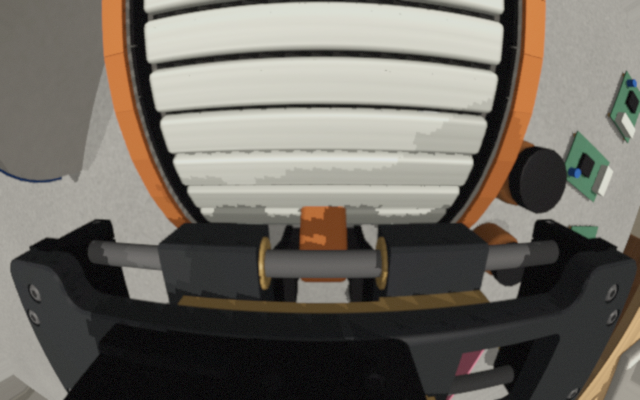

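Call:
arm_command --targets '[[[0.008,0.001,-0.007,0,0,0,0.7],[0.015,0.001,-0.014,0,0,0,0.7],[0.022,0.001,-0.02,0,0,0,0.7],[0.03,0.001,-0.026,0,0,0,0.7],[0.038,0.001,-0.032,0,0,0,0.7],[0.047,0.001,-0.037,0,0,0,0.7],[0.056,0.001,-0.042,0,0,0,0.7],[0.065,0.001,-0.046,0,0,0,0.7],[0.074,0.001,-0.05,0,0,0,0.7],[0.084,0.001,-0.053,0,0,0,0.7]]]'

```text
time_s: 6.85
tool_pos: [0.584, -0.1913, 0.21]
tool_rot: [-180.0, 0.1, 14.5]
force: [-2.3, -0.5, 3.7]
grip_width: 0.0244
```

```bash
python3 - <<'E'
from h import *
e0=np.array([.9681,.2504]);p=np.array([.462,-.222])+.125*e0
togo([*p,.210],14.5)
d=read_camera('wrist');cv2.imwrite('pics/w4.png',d['img'][:,:,::-1])
E
```

```text
t 6.85 pos [ 0.584  -0.1913  0.21  ] rot [-1.80e+02  1.00e-01  1.45e+01] F [-2.3 -0.5  3.7] w 0.0244 q [-21.  18.  45.  91. -13.  77. -50.]
shift [-0.0008 -0.0008 -0.    ] turn [-0.02  0.06  0.01]
```

View pics/w4.png

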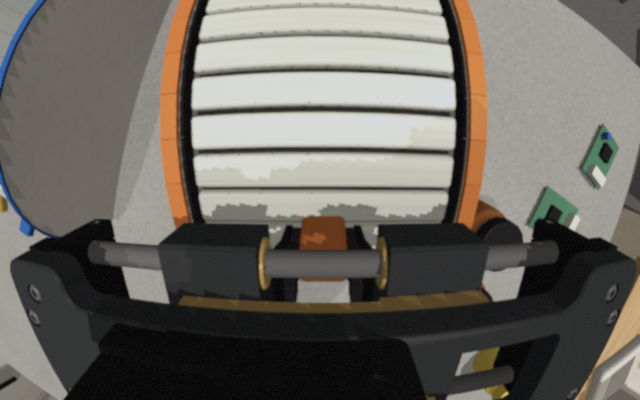

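The tab is still held at (323,245) and the forces are small. Continuing over the top.

Call:
arm_command --targets '[[[0.01,0,-0.003,0,0,0,0.7],[0.019,0,-0.006,0,0,0,0.7],[0.029,0,-0.008,0,0,0,0.7],[0.039,0,-0.009,0,0,0,0.7],[0.049,0,-0.01,0,0,0,0.7],[0.059,0,-0.011,0,0,0,0.7],[0.069,0,-0.011,0,0,0,0.7],[0.079,0,-0.01,0,0,0,0.7],[0.089,0,-0.009,0,0,0,0.7],[0.098,0,-0.007,0,0,0,0.7]]]'

```text
time_s: 7.9
tool_pos: [0.6788, -0.1671, 0.2159]
tool_rot: [180.0, 0.1, 14.5]
force: [0.6, -1.2, -2.8]
grip_width: 0.0237
```

Call:
arm_command --targets '[[[0,0,0,0,0,0,0.7],[0,0,0,0,0,0,0],[0,0,0,0,0,0,-0.15],[0,0,0,0,0,0,-0.15],[0,0,0,0,0,0,-0.15]]]'

```text
time_s: 8.4
tool_pos: [0.6779, -0.1671, 0.217]
tool_rot: [-180.0, 0.0, 14.5]
force: [-1.0, -0.9, -0.1]
grip_width: 0.046
```

```bash
python3 - <<'E'
from h import *
e0=np.array([.9681,.2504]);p=np.array([.462,-.222])+.223*e0
togo([*p,.217],14.5)
d=read_camera('wrist');cv2.imwrite('pics/w5.png',d['img'][:,:,::-1])
E
```

```text
t 8.4 pos [ 0.6779 -0.1671  0.217 ] rot [-180.     0.    14.5] F [-1.  -0.9 -0.1] w 0.046 q [-17.  29.  43.  77. -19.  81. -51.]
shift [ 0.0002 -0.001  -0.    ] turn [-0.02  0.03 -0.01]
```

View pics/w5.png

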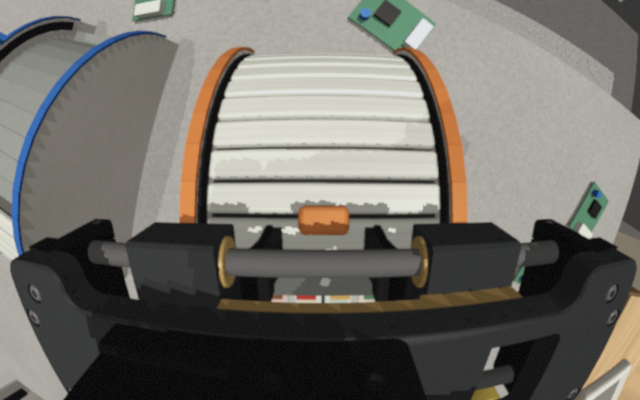

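The tab at (324,218) has moved on rearward, out of the open fingers, and the compartments show below. Next I'll lift clear and swing toward the robot.

Call:
arm_command --targets '[[[0,0,-0.03,0,0,0,-0.15],[0,0,-0.06,0,0,0,-0.15],[0,0,-0.1,0,0,0,-0.15],[0,0,-0.14,0,0,0,-0.15],[-0.05,0,-0.16,0,0,0,-0.15],[-0.1,0,-0.17,0,0,0,-0.15],[-0.15,0,-0.17,0,0,0,-0.15],[-0.19,0,-0.17,0,0,0,-0.15],[-0.2,0,-0.17,0,0,0,-0.15],[-0.2,0,-0.17,0,0,0,-0.15]]]'

```text
time_s: 9.45
tool_pos: [0.4832, -0.2182, 0.3877]
tool_rot: [-179.9, -0.1, 14.4]
force: [0.6, 0.3, -0.1]
grip_width: 0.05
```

```bash
python3 - <<'E'
from h import *
togo([.462,-.222,.4],14.5)
e0=np.array([np.cos(np.radians(14.5)),np.sin(np.radians(14.5))]);nn=np.array([-e0[1],e0[0]])
for c in('scene','top','wrist'):
    d=read_camera(c);cv2.imwrite(f'pics/{c}9.png',d['img'][:,:,::-1])
    if c=='wrist':continue
    w=cloud(d);h=cv2.cvtColor(d['img'],cv2.COLOR_RGB2HSV).astype(int)
    m=(h[...,0]>5)&(h[...,0]<18)&(h[...,1]>180)&(h[...,2]>100)
    N=w[...,:2]@nn;E=w[...,:2]@e0
    k=m&(np.abs(N+.331)<.02)&(w[...,2]>.2)
    if k.sum(): print(c,'tab',k.sum(),'theta',(np.arctan2(w[k][:,2]-.04,.58-E[k])-np.radians(20)).mean(),w[k].mean(0),np.hypot(w[k][:,2]-.04,.58-E[k]).max())
    kb=(h[...,0]>105)&(h[...,0]<120)&(h[...,1]>150)&(np.abs(w[...,1]-.187)<.02)&(np.abs(w[...,0]-.45)<.04)
    if kb.sum(): print('blue tab',w[kb].mean(0))
    kj=(np.hypot(w[...,0]-.482,w[...,1]+.414)<.06)&(w[...,2]>.068)&(w[...,2]<.09)
    if kj.sum(): print('jar top',kj.sum(),w[kj].mean(0))
E
```

```text
t 9.45 pos [ 0.4832 -0.2182  0.3877] rot [-1.799e+02 -1.000e-01  1.440e+01] F [ 0.6  0.3 -0.1] w 0.05 q [-25.   1.  48.  85.  -1.  94. -53.]
shift [-0.0214 -0.0016 -0.0124] turn [-0.1  -0.14 -0.12]
scene tab 19 theta 1.4841467409359097 [ 0.69670172 -0.16009978  0.24257443] 0.2159272625283157
blue tab [0.45569545 0.18682324 0.1123947 ]
jar top 157 [ 0.48569556 -0.41797193  0.07457715]
top tab 37 theta 1.454547256458 [ 0.68653362 -0.16102777  0.25014951] 0.7391365711954642
blue tab [0.45223062 0.18597312 0.11248885]
jar top 122 [ 0.48267549 -0.41817347  0.07447571]
```

View pics/scene9.png

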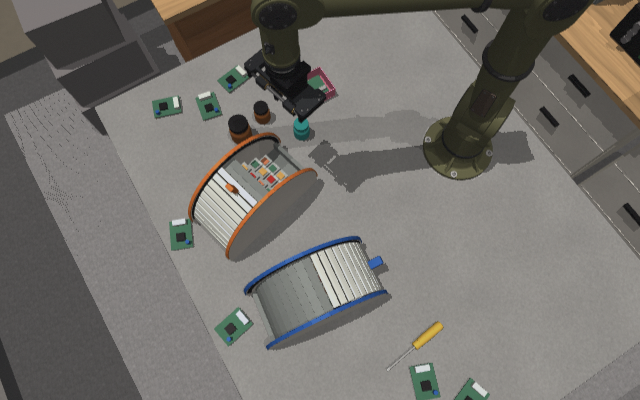

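View pics/wrist9.png

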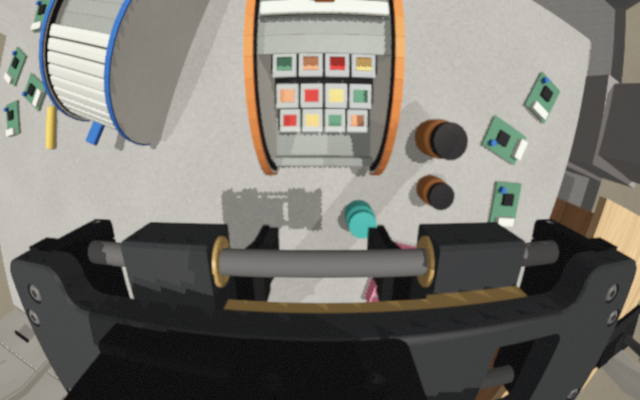

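The orange shutter is open: its tab is at (232,188) in the scene view, at about 1.45 to 1.48 rad. The blue tab is unmoved at (376,263) and the jar still stands at (261,110). The gripper is free of everything, so I'm handing in.

```bash
python3 -c "
from cell import *
print(sign_off())"
```

```text
the job is handed in; nothing more can be done
None
```

The orange organiser's shutter is open and staying open by itself, and I handed the job in at about 9.6 s of the 35 s. I gripped the orange tab across its width, took it over the top to about 1.4 rad, let go, and moved clear.

My last checks, from the cameras after release:
- **Orange shutter:** it reads about 1.45 rad from the top camera and 1.48 rad from the scene camera, so it has sunk on to or near its stop at 1.5. One stray pixel got into the top reading, so the scene value is the better one. I took one reading per camera after release and did not measure the shutter's speed.
- **Blue shutter:** its tab is within about 1 mm of where it started, so it stayed shut.
- **Jar:** the small amber one is upright, with its lid top at 74.5 mm. It measures within about 6 mm of its first position; that first figure was a single pixel on the lid, and the arm never came near the jar.
- **Forces:** the highest I saw between moves was about 8 N while lifting the shutter. After moving clear it was under 1 N, with the gripper touching nothing.

No check failed.

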